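Tap the tapered arbor into the drill chuck and stand the chuck away by it

TASK

Take the arbor with the tapered shank (the one with the slimmer head) from the wooden rack, start its taper in the socket on top of the drill chuck and let go of it there. Then drive it fully home by tapping or pressing on its head, firmly but without ramming it: home is where it goes no deeper, a depth that differs from socket to socket. Last, lift the chuck by the arbor alone, so that it hangs by the friction of the taper, and stand it upright in the round recess of the wooden stand, let go, and leave everything else as it is.

Things in the scene. Friction and masses are not known exactly. Their poses are not given: they have to be found in the camera images.
- arbor: Loose plain-steel arbor, 89 mm long, 0.12 kg, upright in one of the rack's two holes. Origin at the centre of its lower tip, z up along its axis. From the tip up: shank 42 mm long tapering from 18.2 mm diameter down to 14 mm at the tip (edge chamfered 1.5 mm), collar 30 mm wide at 44 to 49 mm, head 20 mm wide at 49 to 89 mm. In the rack its collar rests on the rack's top.
- arbor_head (a point): Centre of the arbor's flat top (13 mm wide), 89 mm above its tip: grip the head below it, tap or press it here.
- stub: The other loose arbor in the rack, not to be used: same length and collar, but a straight shank 20 mm in diameter and a thicker head of 28 mm. Origin at its lower tip, z up. Which of the two holes holds which varies.
- rack: Fixed light-wood block 75 x 130 x 50 mm (x, y, z of its own frame), origin at the centre of its underside; two through holes of 23 mm, on its y axis at +32 and -32 mm. It may stand to the left or the right.
- chuck: Loose steel drill chuck, about 0.28 kg, standing nose down on the bench near the middle: 70 mm high, 50 mm in diameter, narrowing below 12 mm height to a nose of 40 mm; origin at the centre of its underside, z up. Driven home the arbor resists a pull of more than 5 N and so carries the chuck; only just started, it slips out.
- socket_mouth (a point): Centre of the chuck's top face, 70 mm above its underside: mouth of a socket of four sprung segments, 21 mm wide narrowing to 15 mm over 5 mm depth, then the arbor's taper. The arbor drops in freely to 17 mm depth and stands there; below, the push grows to about 5 to 15 N at 28 to 42 mm depth, where it meets a hidden hard stop (collar 2 to 16 mm above the face).
- socket_base (a point): A point on the chuck's axis 20 mm above its underside, under the hidden stop. The stop's height differs from run to run and is only felt, as a steep rise of the force. The tip must be pressed on it with at least 8 N and never more than 35 N: a slow total push of 20 to 28 N is right.
- stand: Fixed darker-wood board 110 x 110 x 26 mm, origin at the centre of its underside, with one round recess in the middle, 56 mm in diameter and 14 mm deep. It stands on the other side from the rack.
- stand_recess (a point): Centre of the recess's floor, 12 mm above the bench.
- bush_0: Bystander, loose, leave it: turned aluminium bush 34 mm wide, 26 mm high; origin at the centre of its underside.
- cast_hub_0: Bystander, loose, leave it: small cast hub 62 mm wide, 31 mm high; origin at the centre of its underside.
- spacer_0: Bystander, loose, leave it: brass spacer 29 mm wide, 21 mm high; origin at the centre of its underside.
- valve_nut: Bystander, loose, leave it: brass hexagonal nut 32 mm wide, 14 mm high; origin at the centre of its underside.
Things that resemble listed ones, but are neither listed nor needed, are in the scene too. Leave any blue or green look-alike of the arbor alone. What is shaped like the chuck but blue is not meant.

How it is judged (in metres and radians):
On the way, in this order (a step that is already met when the one before it is completed fails the run):
1. the arbor stands started in the chuck's socket, its tip at least 8 mm below the face and not yet at the stop, and is let go (z of arbor in the frame of chuck below 0.062 m and distance between arbor and stop_pin_c0 above 0.0065 m and horizontal distance between arbor and chuck below 0.004 m and angle between the z axis of arbor and the z axis of chuck, either way round below 0.12 rad and contact force between the fingers and arbor below 0.2 N), for 0.15 s.
2. the arbor is pressed on the stop in the socket with at least 8 N (contact force between arbor and stop_pin_c0 above 8 N and distance between arbor and stop_pin_c0 below 0.0075 m and horizontal distance between arbor and chuck below 0.004 m), for 0.05 s.
3. the chuck hangs from the arbor, at least 15 mm above the bench, the fingers on the arbor and not on the chuck (height (world z) of chuck above 0.015 m and contact force between the fingers and arbor above 1 N and contact force between each of the arm, the fingers and chuck below 0.2 N and contact force between chuck and stand below 0.1 N and angle between the z axis of arbor and the z axis of chuck, either way round below 0.06 rad), for 0.3 s.
At the end, for the whole second after the job is handed in: The chuck stands in the stand's recess (within 6 mm of its middle, within 3 mm of its floor, within 0.06 rad of upright), at rest and released, with the arbor still home in its socket (tip within 2.5 mm of the stop, within 4 mm of the chuck's axis and 0.06 rad of it) (distance between arbor and stop_pin_c0 below 0.0075 m and horizontal distance between arbor and chuck below 0.004 m and angle between the z axis of arbor and the z axis of chuck, either way round below 0.06 rad and horizontal distance between chuck and stand_recess below 0.006 m and z of chuck in the frame of stand_recess between -0.003 and 0.003 m and angle between chuck's own z axis and vertical below 0.06 rad and linear speed of each of chuck, arbor below 0.02 m/s and contact force between the fingers and arbor below 0.2 N); the robot touches nothing.
It fails at once if the arbor is rammed on the stop with more than 35 N (contact force between arbor and stop_pin_c0 above 35 N).
It fails at once if the chuck is lifted with the fingers on the chuck itself (height (world z) of chuck above 0.01 m and contact force between the fingers and chuck above 2 N and horizontal distance between chuck and stand_recess above 0.03 m).
It fails at once if the other arbor is taken or displaced by more than 15 mm (distance of stub from where it was at the start of the episode above 0.015 m).
It fails at once if a bystander is pushed by more than 30 mm (distance of any of bush_0, cast_hub_0, spacer_0, valve_nut from where it was at the start of the episode above 0.03 m).
It also fails if it takes over 61 s, if anything falls off the work surface, if the arm or the gripper's body presses on something with over 40 N, if the wrist force passes 120 N, or if a joint passes its speed limit or range.

ROBOT

A 6-joint arm with a two-finger parallel gripper is mounted at the origin on a cart in front of the work surface, level with it; the furniture and walls round the work are solid. World frame = base frame: x ahead of the robot, y to its left, z up, the work surface at z = 0. Lengths are in mm, angles in rad, forces in N, time in s.
With the tool pointing down it reaches from about 350 to 775 mm from the base axis. Payload 7.3 kg.
Tool frame: the origin (TCP) lies at the very end of the fingers, on their centre line; the grasp point (between the pads) lies 19 mm behind it; z points along the fingers, x is the direction in which the jaws open and shut, and the axes are right-handed (so a half turn about z gives the same grasp; the last joint's range is limited). The gripper opens to 92 mm and grips with 3 to 60 N. Pads are 19 mm wide; open, the fingers measure 130 mm over their backs; the gripper's body (75 mm by 190 mm) begins 47 mm behind the grasp point.
Start: joints at [-1.391, 0.342, 1.524, -0, 1.275, -0.146], TCP at [168.058, -497.395, 226.741] pointing down, gripper open.
Joint ranges: [-2.53, 2.53], [-0.77, 2.02], [0.04, 2.7], [-1, 4.14], [0.28, 2.66], [-3.11, 3.11]. Speed limits (rad/s): [2.57, 2.57, 3.14, 3.14, 3.14, 3.14].

INTERFACE

Orientations are given as [roll, pitch, yaw] about the fixed x, y, z axes, in that order (R = Rz(yaw) Ry(pitch) Rx(roll)).
In Python, from plant import bot, capture, camera_params gives the robot as it stands.
- The arm moves only by the shell command python3 -m jog 'ROWS' [OPENING]. ROWS is a JSON object of lists of equal length, an entry for each row: "xyz": the shift along the world's x, y, z as a fraction of full scale, a list of three; "angular": the turn, a rotation vector about the world's x, y, z as a fraction of full scale, a list of three. In form: {"xyz": [[x, y, z], ...], "angular": [[wx, wy, wz], ...]}. A call has 1 to 10 rows; each row shifts and turns the pose as measured when the row begins; what a row does not reach is not made up. Full scale, the value 1, is 2 cm for a shift and 6 degrees for a turn. A row lasts 1/10 s, in which the tool goes at most 50 mm and 8.59 degrees, less where a joint would pass 70% of its speed; a pose out of reach is approached as far as the arm can. A call with a number of a shift or a turn outside -1 to 1 is refused whole. A call with a gripper value outside its range is refused whole. OPENING is the closure, from -1 (fully open) to 1 (shut), set as the call begins (- or left out, the last holds). The fingers move at their own pace and stop on an object; the grip force is fixed at half the most. Time passes only in rows, so rows that do not move let the fingers close. It gives the time, the measured TCP pose, the force and the opening at its end, in the units of the state.
- bot.get_obs(): the state, without advancing time (a new reading comes with each control period).
- capture(name): name is "side" or "top"; returns the picture (400x640x3 uint8, red, green, blue); there is no depth.
- camera_params(name): a dict with "fx", "fy", "cx", "cy" (pixels), "rvec" (rotation vector, rad) and "tvec" (3), from world to camera coordinates, as OpenCV has them. Camera axes: x right, y down, z forward; pixel columns grow to the right and rows downward; lengths in mm; the calibration is good to about 2 mm. A picture is of the moment at which its call begins. camera_params takes no time and is no camera call.
- bot.close_job(): hands the job in, once; it reports no verdict.
The state is a dict: "time": time; "joint_positions": joint angles; "dq": joint speeds; "tau": joint torques, N m; "tool_pos": TCP position; "tcp_rot": TCP orientation; "contact_force": force on the tool from outside, world axes, zero at the start; "moment": the same for the moment, N m; "grip_width": finger opening in mm.
Only numpy, scipy, OpenCV 4.12 (cv2) and the standard library are available. Lean on these libraries where they do the work, as an engineer would, in place of code of your own. Each camera call takes 0.05 s, during which the arm holds its last target.

## Working session

There is one attempt and no reset: what is moved stays moved. The work goes in short steps, Python scripts to look and compute and a shell command to move; the robot and the scene stay as the last step left them, time stands still between calls to the robot, and variables do not carry over. Pictures are saved under pics/ and viewed, and the job is handed in when it is done.

```bash
ls; mkdir -p pics; python3 - <<'E'
from plant import bot,capture,camera_params
import cv2
for n in("side","top"):
    cv2.imwrite(f"pics/{n}0.png",capture(n)[:,:,::-1]); print(n,camera_params(n))
print(bot.get_obs())
E
```

```text
pics
side {'fx': 495.08933331724137, 'fy': 495.08933331724137, 'cx': 317.41088383161633, 'cy': 194.4602515058238, 'rvec': array([ 0.0108198 , -2.73730922,  1.50938663]), 'tvec': array([543.10800308,  71.66624688, 950.38518747])}
top {'fx': 464.4051512588436, 'fy': 464.4051512588436, 'cx': 317.6334228508881, 'cy': 195.83039741205857, 'rvec': array([ 2.16604116, -2.19951027,  0.0983139 ]), 'tvec': array([  2.7236599 , 539.68570827, 880.21624585])}
{'time': 0.1, 'joint_positions': array([-1.39099570e+00,  3.42635021e-01,  1.52489431e+00, -1.67974231e-05,
        1.27543182e+00, -1.46015954e-01]), 'dq': array([ 0.0004094 , -0.00089126, -0.00266023,  0.00043156, -0.00202204,
        0.00054376]), 'tau': array([ 1.13245100e-03, -4.32003808e+01, -2.44695103e+01,  7.19182519e-02,
        5.25323418e-02, -5.21960612e-05]), 'tool_pos': array([ 167.98622815, -497.01725334,  226.13331518]), 'tcp_rot': array([-3.14140943e+00,  1.35628065e-03, -1.24497472e+00]), 'contact_force': array([-0.41017147, -0.55482682,  1.35265862]), 'moment': array([ 0.0140719 ,  0.02208614, -0.00173319]), 'grip_width': 91.94166207131678}
```

View pics/side0.png

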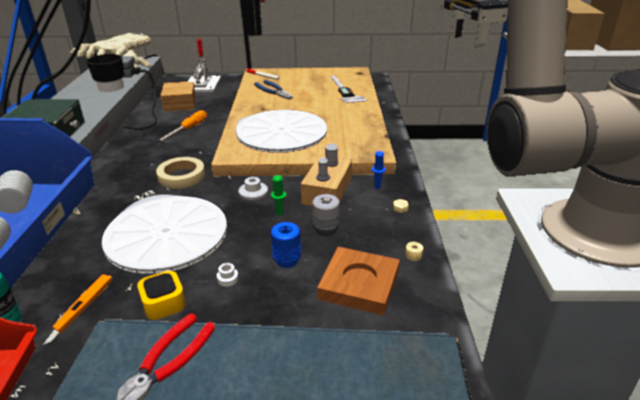

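View pics/top0.png

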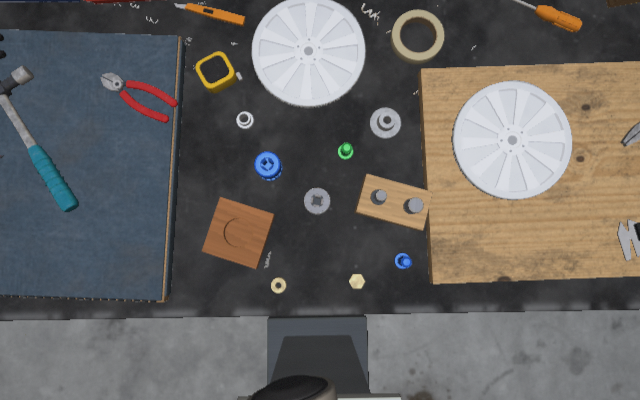

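The top view shows the grey chuck at (317,201), the rack at (394,201) with two steel arbors at (380,197) and (415,205), and the stand at (238,233). Blue and green look-alikes are at (268,166), (403,261) and (346,151). The side view shows the arbors at (323,165) and (331,152). I'll enlarge both views to confirm which head is slimmer.

```bash
python3 - <<'E'
import cv2,numpy as np
a=cv2.imread("pics/top0.png")[140:300,190:450]; b=cv2.imread("pics/side0.png")[130:320,230:430]
cv2.imwrite("pics/tc.png",cv2.resize(a,None,fx=3,fy=3,interpolation=cv2.INTER_CUBIC))
cv2.imwrite("pics/sc.png",cv2.resize(b,None,fx=3,fy=3,interpolation=cv2.INTER_CUBIC))
E
```

```text
(no output)
```

View pics/tc.png

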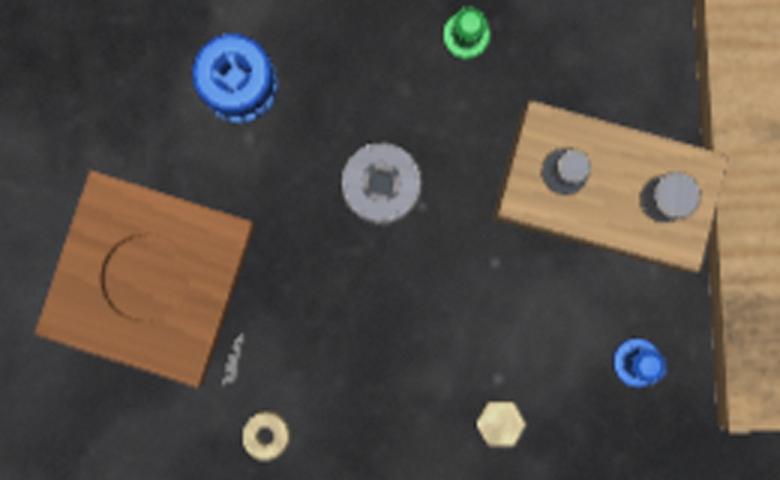

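View pics/sc.png

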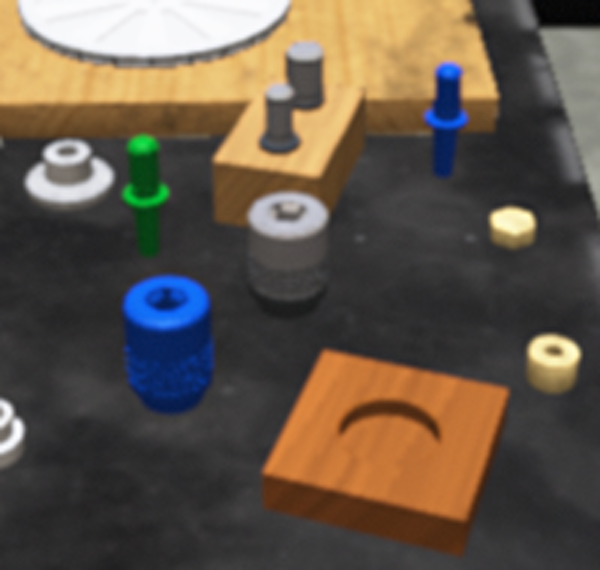

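The slim steel arbor at top (381,196) / side (323,165) fits the description: 20 mm head, visible collar, hole nearest the chuck. The one at top (415,205) has the thick head, so it is the stub. Next I'll measure positions.

```bash
cat > h.py <<'E'
import cv2,numpy as np
from plant import bot,capture,camera_params
def ray(n,uv):
    p=camera_params(n);R,_=cv2.Rodrigues(p['rvec']);t=np.array(p['tvec'])
    d=R.T@np.array([(uv[0]-p['cx'])/p['fx'],(uv[1]-p['cy'])/p['fy'],1]);return -R.T@t,d/np.linalg.norm(d)
def onz(n,uv,z):
    c,d=ray(n,uv);return c+d*(z-c[2])/d[2]
def tri(a,b):
    c1,d1=ray('top',a);c2,d2=ray('side',b)
    s=np.linalg.lstsq(np.c_[d1,-d2],c2-c1,rcond=None)[0]
    p,q=c1+s[0]*d1,c2+s[1]*d2;return (p+q)/2,np.linalg.norm(p-q)
def proj(n,P):
    p=camera_params(n);K=np.array([[p['fx'],0,p['cx']],[0,p['fy'],p['cy']],[0,0,1.]])
    return cv2.projectPoints(np.array(P,float).reshape(-1,3),p['rvec'],p['tvec'],K,None)[0].reshape(-1,2)
E
python3 - <<'E'
from h import *
im=cv2.imread("pics/top0.png");hsv=cv2.cvtColor(im,cv2.COLOR_BGR2HSV).astype(int)
H,S,V=hsv[...,0],hsv[...,1],hsv[...,2]
def blobs(m,x0,y0,x1,y1,amin=40):
    w=np.zeros_like(m,np.uint8);w[y0:y1,x0:x1]=m[y0:y1,x0:x1]
    cs,_=cv2.findContours(w,cv2.RETR_EXTERNAL,cv2.CHAIN_APPROX_NONE)
    return [c for c in cs if cv2.contourArea(c)>amin]
grey=(S<50)&(V>95)
for c in blobs(grey,295,180,340,220):
    (u,v),r=cv2.minEnclosingCircle(c);e=cv2.fitEllipse(c);print("chuck",u,v,r,e,onz('top',e[0],70))
for t in (115,130):
  for c in blobs((S<60)&(V>t),365,182,432,225,20):
    e=cv2.fitEllipse(c);print("head",t,e,onz('top',e[0],95))
for nm,m,b,z in(("stand",(S>100)&(V>70)&(H<14),(190,185,285,280),26),("rack",(S>60)&(V>110)&(H<25),(350,170,429,235),50)):
  for c in blobs(m,*b,300):
    r=cv2.minAreaRect(c);bx=cv2.boxPoints(r);P=[onz('top',q,z)[:2] for q in bx]
    print(nm,r,np.round(P,1).tolist(),np.mean(P,0),[np.linalg.norm(P[i]-P[i-1]) for i in range(4)])
print(onz('top',(320,201),70), np.linalg.norm(onz('top',(305,201),70)-onz('top',(330,201),70)))
E
python3 - <<'E'
import cv2
im=cv2.imread("pics/top0.png")
for n,(x,y) in {"ch":(317,201),"hd":(380,196),"st":(238,233)}.items():
    r=22 if n!='st' else 40
    cv2.imwrite(f"pics/z_{n}.png",cv2.resize(im[y-r:y+r,x-r:x+r],(528,528),interpolation=cv2.INTER_NEAREST))
E
```

```text
chuck 316.64910888671875 200.47076416015625 13.309289932250977 ((316.6108703613281, 200.46453857421875), (25.545766830444336, 25.713008880615234), 179.1925811767578) [527.20001331  -3.14827885  70.        ]
head 115 ((415.59527587890625, 204.4910430908203), (14.068970680236816, 14.965404510498047), 159.24087524414062) [ 515.50209516 -179.66656158   95.        ]
head 115 ((380.9415283203125, 194.72061157226562), (9.666546821594238, 10.6947021484375), 137.83108520507812) [ 533.94204046 -118.19034708   95.        ]
head 130 ((415.6886291503906, 204.38491821289062), (13.903717994689941, 14.715886116027832), 157.04112243652344) [ 515.68939296 -179.83980188   95.        ]
head 130 ((380.9587707519531, 194.5672607421875), (9.288805961608887, 10.173517227172852), 96.92940521240234) [ 534.21672788 -118.22860349   95.        ]
stand ((237.70001220703125, 232.39999389648438), (57.86967468261719, 58.502132415771484), 18.43494987487793) [[436.8, 219.3], [542.9, 184.1], [505.9, 78.4], [400.4, 114.5]] [471.49160282 149.05380565] [np.float64(110.90056689209767), np.float64(111.70887168045135), np.float64(112.02775852791085), np.float64(111.42656122113283)]
rack ((396.61614990234375, 192.56430053710938), (69.63333129882812, 59.777732849121094), 14.931418418884277) [[504.9, -75.6], [614.2, -107.3], [578.0, -234.0], [469.4, -201.0]] [ 541.62054658 -154.4465639 ] [np.float64(130.39734767600854), np.float64(113.76308162827118), np.float64(131.77622865433722), np.float64(113.52835659571235)]
[526.11887409  -9.36370259  70.        ] 45.964765351473304
```

View pics/z_hd.png

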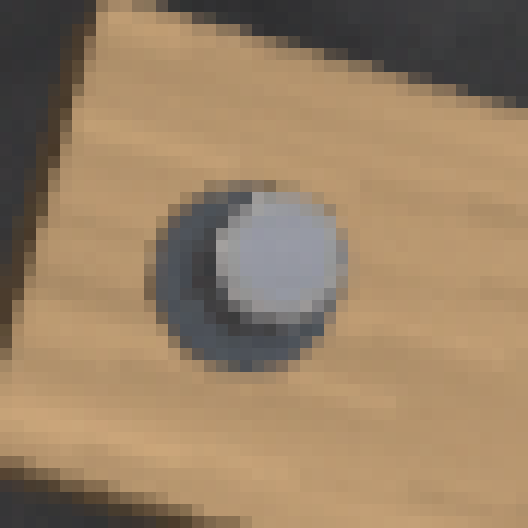

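View pics/z_st.png

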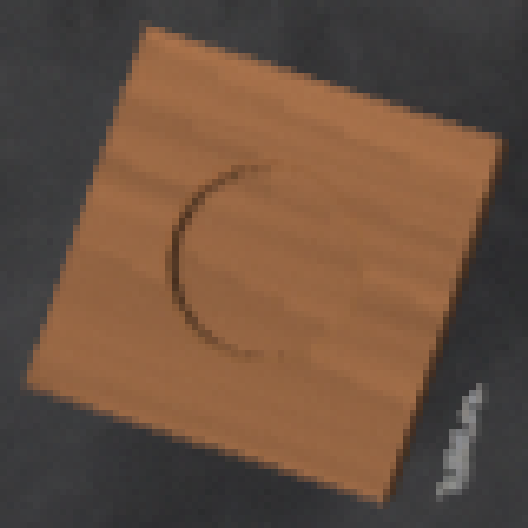

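```bash
python3 - <<'E'
from h import *
im=cv2.imread("pics/side0.png")
H,S,V=[a.astype(int) for a in cv2.split(cv2.cvtColor(im,cv2.COLOR_BGR2HSV))]
for P in ([534,-118,95],[534,-118,55],[527.2,-3.1,70],[471.5,149,26]): print(proj('side',P),proj('top',P))
cv2.imwrite("pics/z2.png",cv2.resize(im[145:240,290:370],None,fx=6,fy=6,interpolation=cv2.INTER_NEAREST))
# stand recess arc in top view: dark ring pixels
t=cv2.imread("pics/top0.png");V=cv2.cvtColor(t,cv2.COLOR_BGR2HSV)[...,2].astype(int)
pts=[]
for v in range(218,252):
    r=V[v,218:245];k=r.argmin()
    if r[k]<95: pts.append((218+k,v,r[k]))
P=np.array([onz('top',p[:2],26)[:2] for p in pts]);print(len(P))
from scipy.optimize import least_squares
for z in (26,):
    s=least_squares(lambda c:np.hypot(*(P-c).T)-28,P.mean(0)+[0,-20],loss='soft_l1');print(s.x,np.round(s.fun,1))
# stand edge: contour points, quad
E
```

```text
[[322.22532368 159.68788967]] [[380.83434993 194.68991527]]
[[322.32556505 176.66913644]] [[377.79301069 196.50246786]]
[[325.60275522 200.67872535]] [[316.58461678 200.46494168]]
[[359.36967547 273.03390957]] [[237.74139653 232.24410227]]
15
[471.86988473 147.7317774 ] [ 0.1 -0.5  0.4 -0.4  0.8  0.3 -0.  -0.3 -0.4 -0.3 -0.2  0.1  0.5 -0.1
  0. ]
```

View pics/z2.png

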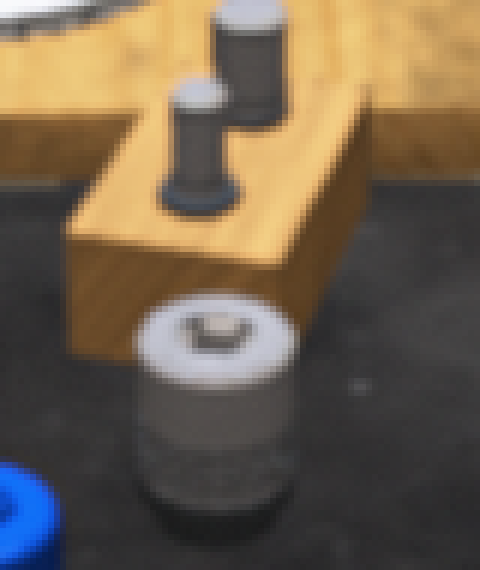

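Both views agree within 2 mm: arbor (534,-118), chuck (527,-3), recess (472,148). I'll move the gripper over the arbor with the jaws across the rack, at yaw -0.29.

```bash
python3 -m jog '{"xyz":[[0.92,0.95,0],[0.92,0.95,0],[0.92,0.95,0],[0.92,0.95,0],[0.92,0.95,0],[0.92,0.95,0],[0.92,0.95,0],[0.92,0.95,0],[0.92,0.95,0],[0.92,0.95,0]],"angular":[[0,0,0.46],[0,0,0.46],[0,0,0.46],[0,0,0.46],[0,0,0.46],[0,0,0.46],[0,0,0.46],[0,0,0.46],[0,0,0.46],[0,0,0.46]]}' -1
```

```text
time: 1.1
tool_pos: [354.6, -299.5, 222.1]
tcp_rot: [-3.141, 0.009, -0.751]
contact_force: [-0.5, -0.5, -0.8]
grip_width: 91.9
```

```bash
python3 -m jog '{"xyz":[[0.9,0.91,0],[0.9,0.91,0],[0.9,0.91,0],[0.9,0.91,0],[0.9,0.91,0],[0.9,0.91,0],[0.9,0.91,0],[0.9,0.91,0],[0.9,0.91,0],[0.45,0.46,0]],"angular":[[0,0,0.44],[0,0,0.44],[0,0,0.44],[0,0,0.44],[0,0,0.44],[0,0,0.44],[0,0,0.44],[0,0,0.44],[0,0,0.44],[0,0,0.22]]}'; python3 -m jog '{"xyz":[[0,0,0],[0,0,0]],"angular":[[0,0,0],[0,0,0]]}'
```

```text
time: 2.1
tool_pos: [530.8, -115.8, 218.6]
tcp_rot: [-3.14, 0.017, -0.292]
contact_force: [-0.9, -0.4, -0.4]
grip_width: 91.6
time: 2.3
tool_pos: [530.9, -115.0, 217.8]
tcp_rot: [-3.14, 0.019, -0.29]
contact_force: [-0.7, -0.5, -0.2]
grip_width: 91.5
```

```bash
python3 -m jog '{"xyz":[[0.1,-0.1,-0.7],[0.05,-0.05,-0.7],[0,0,-0.7],[0,0,-0.7],[0,0,-0.7],[0,0,-0.7],[0,0,-0.5],[0,0,0],[0,0,0]],"angular":[[-0.05,-0.17,0],[0,0,0],[0,0,0],[0,0,0],[0,0,0],[0,0,0],[0,0,0],[-0.03,-0.08,0],[0,0,0]]}'
```

```text
time: 3.2
tool_pos: [527.8, -127.1, 121.9]
tcp_rot: [3.139, -0.01, -0.306]
contact_force: [-0.1, -0.3, 0.4]
grip_width: 91.9
```

```bash
python3 -m jog '{"xyz":[[0,0,0],[0,0,0]],"angular":[[0,0,0],[0,0,0]]}';python3 -m jog '{"xyz":[[0.2,0.2,0]],"angular":[[0,0,0]]}';python3 -m jog '{"xyz":[[0,0,0]],"angular":[[0,0,0]]}'
```

```text
time: 3.4
tool_pos: [528.1, -127.6, 123.2]
tcp_rot: [3.139, -0.012, -0.307]
contact_force: [0.7, -0.2, -0.0]
grip_width: 91.8
time: 3.5
tool_pos: [532.3, -123.9, 123.7]
tcp_rot: [3.139, -0.013, -0.308]
contact_force: [0.7, 0.1, 0.3]
grip_width: 91.6
time: 3.6
tool_pos: [533.0, -123.5, 124.2]
tcp_rot: [3.139, -0.014, -0.307]
contact_force: [0.4, -0.4, 0.6]
grip_width: 91.8
```

```bash
python3 -m jog '{"xyz":[[0.05,0.28,-0.1],[0,0,-0.2]],"angular":[[0.04,0.13,0.15],[0,0,0]]}';python3 -m jog '{"xyz":[[0,0,0]],"angular":[[0,0,0]]}'
python3 - <<'E'
from h import *
cv2.imwrite("pics/s1.png",capture("side")[:,:,::-1]);cv2.imwrite("pics/t1.png",capture("top")[:,:,::-1])
a=cv2.imread("pics/s1.png")[60:260,250:450];cv2.imwrite("pics/s1c.png",cv2.resize(a,None,fx=3,fy=3))
E
```

```text
time: 3.8
tool_pos: [534.8, -117.3, 118.7]
tcp_rot: [3.139, -0.001, -0.29]
contact_force: [-0.0, -0.5, -0.2]
grip_width: 91.8
time: 3.9
tool_pos: [534.5, -116.9, 118.0]
tcp_rot: [3.139, 0.001, -0.289]
contact_force: [0.7, -0.0, 0.1]
grip_width: 91.6
```

View pics/s1c.png

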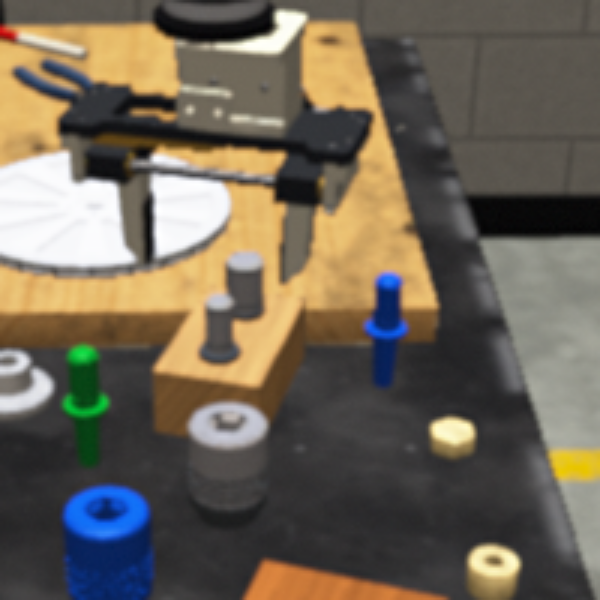

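View pics/t1.png

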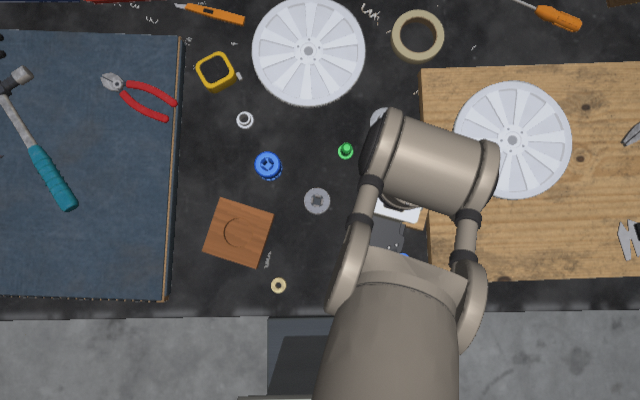

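The jaws straddle the slim arbor (head at crop (219,300)) and clear the stub. I'll descend.

```bash
python3 -m jog '{"xyz":[[0,-0.03,-0.4],[0,0,-0.4],[0,0,-0.4],[0,0,-0.4],[0,0,-0.4],[0,0,-0.2],[0,0,0]],"angular":[[0,0,0],[0,0,0],[0,0,0],[0,0,0],[0,0,0],[0,0,0],[0,0,0]]}'
```

```text
time: 4.7
tool_pos: [533.7, -117.9, 69.4]
tcp_rot: [3.139, 0.002, -0.29]
contact_force: [-0.2, -0.1, 0.6]
grip_width: 91.6
```

```bash
python3 -m jog '{"xyz":[[0,0,-0.3],[0,0,-0.2],[0,0,0]],"angular":[[0,0,0],[0,0,0],[0,0,0]]}'; python3 -m jog '{"xyz":[[0,0,0],[0,0,0],[0,0,0],[0,0,0],[0,0,0],[0,0,0],[0,0,0],[0,0,0]],"angular":[[0,0,0],[0,0,0],[0,0,0],[0,0,0],[0,0,0],[0,0,0],[0,0,0],[0,0,0]]}' 1
```

```text
time: 5.0
tool_pos: [534.1, -118.0, 58.9]
tcp_rot: [3.139, 0.001, -0.29]
contact_force: [-0.0, -0.4, 0.2]
grip_width: 91.5
time: 5.8
tool_pos: [534.7, -118.2, 59.8]
tcp_rot: [3.139, -0.001, -0.29]
contact_force: [0.6, 0.2, -0.5]
grip_width: 32.9
```

```bash
python3 -m jog '{"xyz":[[0,0,0],[0,0,0],[0,0,0],[0,0,0],[0,0,0]],"angular":[[0,0,0],[0,0,0],[0,0,0],[0,0,0],[0,0,0]]}' 1
```

```text
time: 6.3
tool_pos: [534.6, -118.1, 59.8]
tcp_rot: [3.139, -0.0, -0.29]
contact_force: [-0.4, -0.2, 0.3]
grip_width: 19.5
```

Gripped, with 19.5 mm opening on the 20 mm head. I'll lift.

```bash
python3 -m jog '{"xyz":[[0,0,0.3],[0,0,0.5],[0,0,0.6],[0,0,0.6],[0,0,0.6],[0,0,0.6],[0,0,0.6],[0,0,0.5],[0,0,0.3],[0,0,0]],"angular":[[0,0,0],[0,0,0],[0,0,0],[0,0,0],[0,0,0],[0,0,0],[0,0,0],[0,0,0],[0,0,0],[0,0,0]]}'
```

```text
time: 7.3
tool_pos: [535.1, -118.3, 163.2]
tcp_rot: [3.139, -0.006, -0.29]
contact_force: [0.3, -0.1, -1.0]
grip_width: 19.5
```

```bash
python3 -m jog '{"xyz":[[-0.05,0.5,0],[-0.05,0.7,0],[-0.05,0.8,0],[-0.05,0.8,0],[-0.05,0.8,0],[-0.05,0.8,0],[-0.05,0.7,0],[-0.03,0.4,0],[0,0,0],[0,0,0]],"angular":[[0,0,0],[0,0,0],[0,0,0],[0,0,0],[0,0,0],[0,0,0],[0,0,0],[0,0,0],[0,0,0],[0,0,0]]}'
```

```text
time: 8.3
tool_pos: [522.6, 4.1, 158.6]
tcp_rot: [3.139, 0.005, -0.287]
contact_force: [-0.5, -0.6, -1.3]
grip_width: 19.4
```

```bash
python3 -m jog '{"xyz":[[0.22,-0.36,-0.4],[0,0,-0.2],[0,0,0],[0,0,0]],"angular":[[0,0,0],[0,0,0],[0,0,0],[0,0,0]]}'
python3 - <<'E'
from h import *
cv2.imwrite("pics/s2.png",capture("side")[:,:,::-1]);cv2.imwrite("pics/t2.png",capture("top")[:,:,::-1])
o=bot.get_obs();print(o['tool_pos'],o['tcp_rot'])
a=cv2.imread("pics/s2.png")[130:250,270:390];cv2.imwrite("pics/s2c.png",cv2.resize(a,None,fx=5,fy=5,interpolation=cv2.INTER_NEAREST))
for P in ([527.2,-3.1,70],list(o['tool_pos']),list(o['tool_pos']-[0,0,53.5]),list(o['tool_pos']-[0,0,8.5])): print((proj('side',P)[0]-[270,130])*5+2.5)
E
```

```text
time: 8.7
tool_pos: [527.6, -5.8, 145.0]
tcp_rot: [3.138, 0.005, -0.29]
contact_force: [-0.4, 0.6, -1.2]
grip_width: 19.5
[527.55261731  -5.60631482 145.21493584] [ 3.13844511  0.00491587 -0.28969304]
[280.51377612 355.89362677]
[279.19634755 175.9073234 ]
[279.46510405 302.92775341]
[279.24019764 196.63187341]
```

View pics/s2c.png

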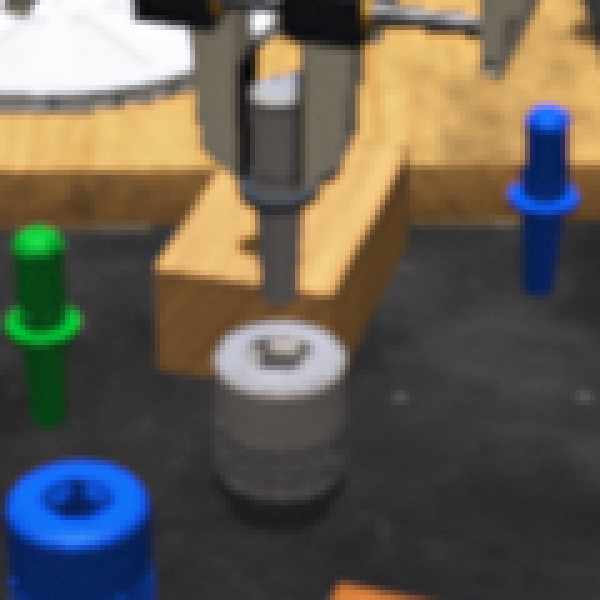

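```bash
python3 -m jog '{"xyz":[[0,0.13,-0.3],[0,0,-0.3],[0,0,0],[0,0,0]],"angular":[[0,0,0],[0,0,0],[0,0,0],[0,0,0]]}'
```

```text
time: 9.2
tool_pos: [527.5, -2.7, 132.3]
tcp_rot: [3.139, 0.005, -0.29]
contact_force: [-0.0, 0.5, -0.9]
grip_width: 19.5
```

```bash
python3 -m jog '{"xyz":[[0,-0.02,-0.3],[0,0,-0.2],[0,0,-0.2],[0,0,0]],"angular":[[-0.01,-0.04,0],[0,0,0],[0,0,0],[0,0,0]]}'; python3 -m jog '{"xyz":[[0,0,-0.15],[0,0,-0.15],[0,0,0]],"angular":[[0,0,0],[0,0,0],[0,0,0]]}'
```

```text
time: 9.6
tool_pos: [527.4, -3.0, 117.1]
tcp_rot: [3.139, -0.0, -0.289]
contact_force: [0.6, 0.4, -1.1]
grip_width: 19.4
time: 9.9
tool_pos: [527.4, -2.8, 110.6]
tcp_rot: [3.139, 0.0, -0.289]
contact_force: [0.1, 0.9, -0.7]
grip_width: 19.3
```

```bash
python3 -m jog '{"xyz":[[0,0,-0.1],[0,0,0]],"angular":[[0,0,0],[0,0,0]]}'
python3 - <<'E'
from h import *
cv2.imwrite("pics/s3.png",capture("side")[:,:,::-1])
a=cv2.imread("pics/s3.png")[130:250,270:390];cv2.imwrite("pics/s3c.png",cv2.resize(a,None,fx=5,fy=5,interpolation=cv2.INTER_NEAREST))
E
```

```text
time: 10.1
tool_pos: [527.4, -2.7, 108.4]
tcp_rot: [3.139, 0.0, -0.29]
contact_force: [-0.4, 0.8, -1.6]
grip_width: 19.5
```

View pics/s3c.png

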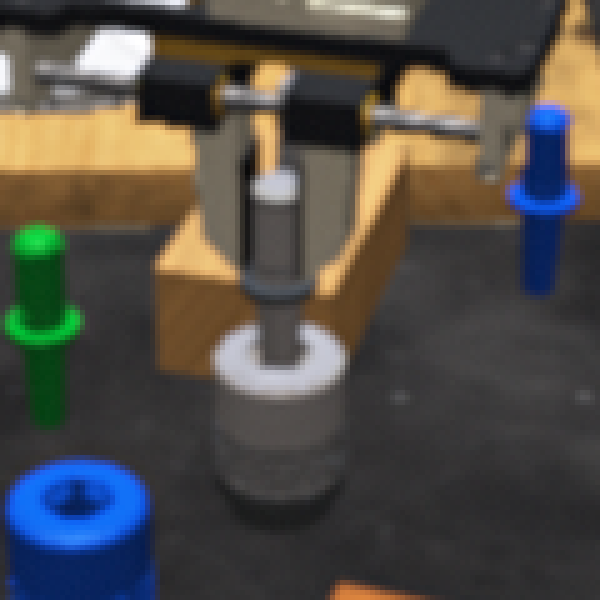

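The shank is inside the socket (280,350) and the chuck hasn't shifted. Next I release the arbor.

```bash
python3 -m jog '{"xyz":[[0,0,0],[0,0,0],[0,0,0],[0,0,0],[0,0,0],[0,0,0],[0,0,0],[0,0,0]],"angular":[[0,0,0],[0,0,0],[0,0,0],[0,0,0],[0,0,0],[0,0,0],[0,0,0],[0,0,0]]}' -0.2;  python3 -m jog '{"xyz":[[0,0,0.3],[0,0,0.5],[0,0,0.6],[0,0,0.6],[0,0,0.6],[0,0,0.2],[0,0,0]],"angular":[[0,0,0],[0,0,0],[0,0,0],[0,0,0],[0,0,0],[0,0,0],[0,0,0]]}'
python3 - <<'E'
from h import *
cv2.imwrite("pics/s4.png",capture("side")[:,:,::-1]);cv2.imwrite("pics/t4.png",capture("top")[:,:,::-1])
a=cv2.imread("pics/s4.png")[110:250,250:390];cv2.imwrite("pics/s4c.png",cv2.resize(a,None,fx=4,fy=4,interpolation=cv2.INTER_NEAREST))
for z in (70,97,102,142): print(z,(proj('side',[527.2,-3,z])[0]-[250,110])*4+2,proj('top',[527.2,-3,z])[0])
E
```

```text
time: 10.95
tool_pos: [528.5, -3.2, 109.6]
tcp_rot: [3.139, -0.003, -0.289]
contact_force: [0.5, -0.3, 0.7]
grip_width: 55.2
time: 11.65
tool_pos: [528.9, -3.2, 171.8]
tcp_rot: [3.14, -0.006, -0.289]
contact_force: [0.1, -0.9, -0.8]
grip_width: 55.0
70 [304.41109594 364.83148676] [316.53023741 200.46576169]
97 [304.31867276 315.54607517] [316.59853404 199.36607849]
102 [304.30123532 306.24742277] [316.61167223 199.15453297]
142 [304.15795598 229.84254992] [316.72280412 197.3651346 ]
```

View pics/s4c.png

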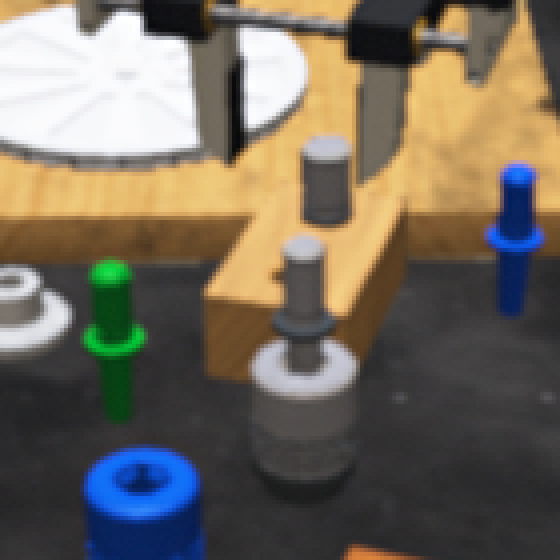

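View pics/t4.png

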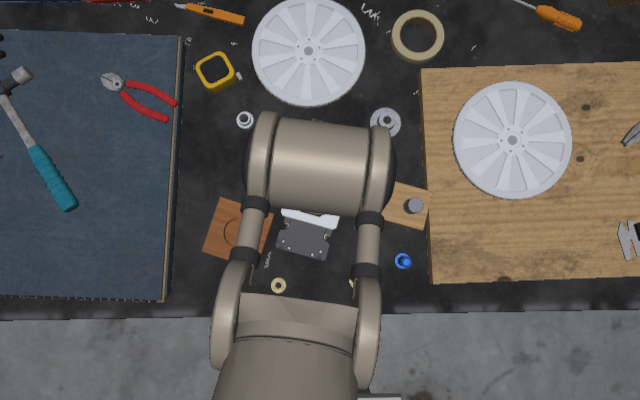

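The arbor stands upright by itself in the socket (head crop (304,242), collar (304,322)). I'll close the fingers and press the head from above.

```bash
python3 -m jog '{"xyz":[[-0.06,0,-0.2],[0,0,-0.2],[0,0,-0.2],[0,0,0],[0,0,0],[0,0,0],[0,0,0],[0,0,0],[0,0,0],[0,0,0]],"angular":[[0.02,0.05,0],[0,0,0],[0,0,0],[0,0,0],[0,0,0],[0,0,0],[0,0,0],[0,0,0],[0,0,0],[0,0,0]]}' 1; python3 -m jog '{"xyz":[[0,0,-0.15],[0,0,-0.15],[0,0,0]],"angular":[[0,0,0],[0,0,0],[0,0,0]]}'
```

```text
time: 12.75
tool_pos: [526.1, -3.0, 155.6]
tcp_rot: [3.139, 0.006, -0.289]
contact_force: [0.7, 0.2, 0.8]
grip_width: 0.1
time: 13.05
tool_pos: [526.1, -3.0, 149.2]
tcp_rot: [3.139, 0.006, -0.289]
contact_force: [0.2, -0.4, -0.8]
grip_width: 0.6
```

```bash
python3 -m jog '{"xyz":[[0.05,0,-0.15],[0,0,-0.1],[0,0,-0.1],[0,0,-0.05]],"angular":[[0,-0.02,0],[0,0,0],[0,0,0],[0,0,0]]}'; python3 -m jog '{"xyz":[[0,0,-0.1]],"angular":[[0,0,0]]}'
```

```text
time: 13.45
tool_pos: [527.1, -3.0, 140.3]
tcp_rot: [3.14, 0.004, -0.289]
contact_force: [-0.2, -0.7, 0.2]
grip_width: 0.5
time: 13.55
tool_pos: [527.2, -3.0, 138.3]
tcp_rot: [3.14, 0.004, -0.289]
contact_force: [-0.0, -1.2, 0.5]
grip_width: 0.2
```

```bash
python3 -m jog '{"xyz":[[0,0,-0.05]],"angular":[[0,0,0]]}'; python3 -m jog '{"xyz":[[0,0,-0.05]],"angular":[[0,0,0]]}'
```

```text
time: 13.65
tool_pos: [527.1, -3.0, 137.0]
tcp_rot: [3.14, 0.004, -0.289]
contact_force: [-0.7, -1.1, 0.3]
grip_width: 0.5
time: 13.75
tool_pos: [527.2, -3.0, 136.0]
tcp_rot: [3.14, 0.004, -0.289]
contact_force: [0.6, 0.9, 0.3]
grip_width: 0.4
```

```bash
for i in 1; do python3 -m jog '{"xyz":[[0,0,-0.05],[0,0,-0.05]],"angular":[[0,0,0],[0,0,0]]}'; done
python3 - <<'E'
from h import *
cv2.imwrite("pics/s5.png",capture("side")[:,:,::-1])
a=cv2.imread("pics/s5.png")[130:230,280:380];cv2.imwrite("pics/s5c.png",cv2.resize(a,None,fx=6,fy=6,interpolation=cv2.INTER_NEAREST))
E
```

```text
time: 13.95
tool_pos: [527.3, -3.0, 134.0]
tcp_rot: [3.14, 0.004, -0.289]
contact_force: [-0.7, -0.1, 2.1]
grip_width: 0.8
```

View pics/s5c.png

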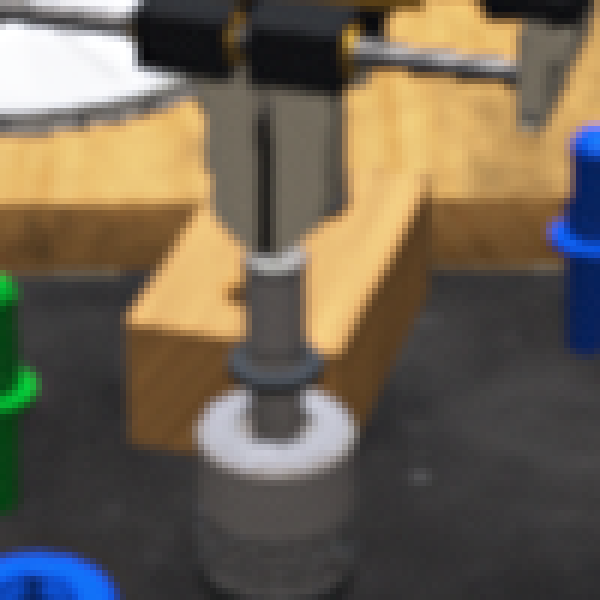

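```bash
for i in 1 ; do python3 -m jog '{"xyz":[[0,0,-0.05]],"angular":[[0,0,0]]}';python3 -m jog '{"xyz":[[0,0,-0.05]],"angular":[[0,0,0]]}'; python3 -m jog '{"xyz":[[0,0,-0.05]],"angular":[[0,0,0]]}'; done
```

```text
time: 14.1
tool_pos: [527.6, -3.1, 133.2]
tcp_rot: [3.14, 0.003, -0.289]
contact_force: [0.3, -0.1, 2.6]
grip_width: 0.5
time: 14.2
tool_pos: [527.7, -3.1, 132.4]
tcp_rot: [3.14, 0.002, -0.289]
contact_force: [0.0, 0.1, 3.0]
grip_width: 0.3
time: 14.3
tool_pos: [527.9, -3.1, 131.6]
tcp_rot: [3.14, 0.002, -0.289]
contact_force: [-0.7, -0.2, 4.3]
grip_width: 0.5
```

```bash
for i in 1 ; do python3 -m jog '{"xyz":[[0,0,-0.04]],"angular":[[0,0,0]]}';python3 -m jog '{"xyz":[[0,0,-0.04]],"angular":[[0,0,0]]}'; python3 -m jog '{"xyz":[[0,0,-0.04]],"angular":[[0,0,0]]}'; python3 -m jog '{"xyz":[[0,0,-0.04]],"angular":[[0,0,0]]}'; done
```

```text
time: 14.4
tool_pos: [528.1, -3.2, 131.0]
tcp_rot: [3.14, 0.001, -0.289]
contact_force: [-0.4, 0.9, 4.1]
grip_width: 0.5
time: 14.5
tool_pos: [528.2, -3.2, 130.3]
tcp_rot: [3.14, 0.001, -0.289]
contact_force: [0.1, 0.1, 4.0]
grip_width: 0.3
time: 14.6
tool_pos: [528.3, -3.2, 129.7]
tcp_rot: [3.14, 0.0, -0.289]
contact_force: [-0.5, 0.2, 5.4]
grip_width: 0.5
time: 14.7
tool_pos: [528.4, -3.2, 129.0]
tcp_rot: [3.14, 0.0, -0.289]
contact_force: [-0.5, 0.4, 6.1]
grip_width: 0.5
```

```bash
for i in 1 ; do python3 -m jog '{"xyz":[[-0.01,0,-0.04]],"angular":[[0,0,0]]}';python3 -m jog '{"xyz":[[-0.01,0,-0.04]],"angular":[[0,0,0]]}'; python3 -m jog '{"xyz":[[-0.01,0,-0.04]],"angular":[[0,0,0]]}'; python3 -m jog '{"xyz":[[-0.01,0,-0.04]],"angular":[[0,0,0]]}'; done
```

```text
time: 14.8
tool_pos: [528.7, -3.3, 128.8]
tcp_rot: [3.141, -0.001, -0.289]
contact_force: [-0.2, 0.8, 10.6]
grip_width: 0.2
time: 14.9
tool_pos: [529.1, -3.4, 128.8]
tcp_rot: [3.141, -0.003, -0.289]
contact_force: [-1.4, -0.2, 10.0]
grip_width: 0.9
time: 15.0
tool_pos: [529.4, -3.4, 128.8]
tcp_rot: [3.141, -0.005, -0.289]
contact_force: [-1.9, 0.7, 8.3]
grip_width: 0.3
time: 15.1
tool_pos: [529.7, -3.5, 128.9]
tcp_rot: [3.141, -0.006, -0.289]
contact_force: [-0.3, 0.8, 10.0]
grip_width: 0.3
```

```bash
python3 -m jog '{"xyz":[[-0.04,0,-0.06]],"angular":[[0.01,0.04,0]]}';python3 -m jog '{"xyz":[[-0.04,0,-0.08]],"angular":[[0.01,0.04,0]]}'
```

```text
time: 15.2
tool_pos: [529.5, -3.5, 128.7]
tcp_rot: [3.141, -0.004, -0.289]
contact_force: [-0.7, 0.1, 12.6]
grip_width: 0.5
time: 15.3
tool_pos: [529.8, -3.7, 128.7]
tcp_rot: [-3.141, -0.003, -0.289]
contact_force: [-2.1, -0.6, 16.0]
grip_width: 0.4
```

```bash
python3 -m jog '{"xyz":[[-0.08,0.02,-0.1]],"angular":[[0.01,0.04,0]]}';python3 -m jog '{"xyz":[[-0.08,0.02,-0.11]],"angular":[[0.01,0.04,0]]}'
```

```text
time: 15.4
tool_pos: [529.8, -3.5, 128.7]
tcp_rot: [-3.141, -0.003, -0.289]
contact_force: [-1.1, -0.1, 18.1]
grip_width: 0.2
time: 15.5
tool_pos: [529.9, -3.4, 128.6]
tcp_rot: [-3.14, -0.004, -0.289]
contact_force: [-0.6, -0.0, 17.4]
grip_width: 0.4
```

```bash
python3 -m jog '{"xyz":[[-0.08,0.0,-0.13]],"angular":[[0.01,0.05,0]]}';python3 -m jog '{"xyz":[[-0.1,0.0,-0.14]],"angular":[[0.01,0.05,0]]}';python3 -m jog '{"xyz":[[-0.1,0.0,-0.14]],"angular":[[0.01,0.05,0]]}'
```

```text
time: 15.6
tool_pos: [530.2, -3.6, 128.6]
tcp_rot: [-3.14, -0.005, -0.289]
contact_force: [-0.6, -0.3, 20.3]
grip_width: 0.2
time: 15.7
tool_pos: [530.4, -3.9, 128.5]
tcp_rot: [-3.14, -0.006, -0.289]
contact_force: [-2.1, 0.9, 21.4]
grip_width: 0.5
time: 15.8
tool_pos: [530.5, -4.1, 128.5]
tcp_rot: [-3.139, -0.007, -0.289]
contact_force: [-1.6, 0.7, 21.3]
grip_width: 0.4
```

```bash
python3 -m jog '{"xyz":[[-0.1,0.03,-0.16]],"angular":[[0.01,0.05,0]]}';python3 -m jog '{"xyz":[[-0.1,0.03,-0.16]],"angular":[[0.01,0.05,0]]}'; python3 -m jog '{"xyz":[[0,0,0.2],[0,0,0.4],[0,0,0.6],[0,0,0.6],[0,0,0.4],[0,0,0]],"angular":[[0,0,0],[0,0,0],[0,0,0],[0,0,0],[0,0,0],[0,0,0]]}'
python3 - <<'E'
from h import *
cv2.imwrite("pics/s6.png",capture("side")[:,:,::-1])
a=cv2.imread("pics/s6.png")[120:220,280:380];cv2.imwrite("pics/s6c.png",cv2.resize(a,None,fx=6,fy=6,interpolation=cv2.INTER_NEAREST))
for z in (70,84,89,129): print(z,(proj('side',[527.2,-3,z])[0]-[280,120])*6+3)
E
```

```text
time: 15.9
tool_pos: [530.9, -3.8, 128.5]
tcp_rot: [-3.138, -0.009, -0.289]
contact_force: [-1.2, 1.1, 23.1]
grip_width: 0.4
time: 16.0
tool_pos: [531.4, -3.6, 128.4]
tcp_rot: [-3.138, -0.011, -0.289]
contact_force: [-1.1, 0.2, 22.2]
grip_width: 0.5
time: 16.6
tool_pos: [530.6, -3.6, 174.8]
tcp_rot: [-3.138, -0.009, -0.289]
contact_force: [-0.0, 0.3, -0.1]
grip_width: 0.5
70 [276.6166439  487.24723014]
84 [276.54530292 449.20406834]
89 [276.51954151 435.46659104]
129 [276.30790941 322.61205102]
```

View pics/s6c.png

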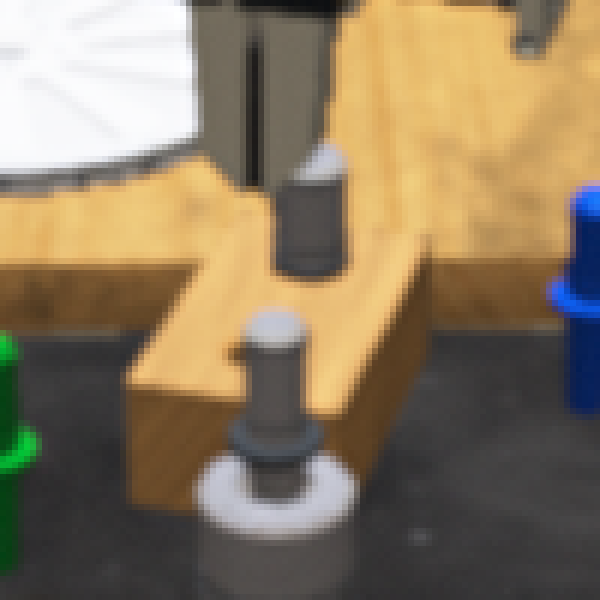

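The stop was clear: the force rose from 6 to 23 N within 0.5 mm at head z≈128.6, a depth of about 30 mm. Now the collar is crop (276,440) and the head (276,325), matching z≈84–129. I'll open and re-grip the head.

```bash
python3 -m jog '{"xyz":[[-0.17,0.03,0],[0,0,0],[0,0,0],[0,0,0],[0,0,0],[0,0,0],[0,0,0],[0,0,0]],"angular":[[0.05,0.07,0],[0,0,0],[0,0,0],[0,0,0],[0,0,0],[0,0,0],[0,0,0],[0,0,0]]}' -0.2
```

```text
time: 17.45
tool_pos: [525.4, -2.7, 172.0]
tcp_rot: [-3.136, 0.006, -0.289]
contact_force: [0.1, 1.2, -0.7]
grip_width: 54.4
```

```bash
python3 -m jog '{"xyz":[[0.1,-0.02,-0.4],[0,0,-0.6],[0,0,-0.6],[0,0,-0.6],[0,0,-0.6],[0,0,-0.3],[0,0,0]],"angular":[[-0.07,-0.04,0],[0,0,0],[0,0,0],[0,0,0],[0,0,0],[0,0,0],[0,0,0]]}'
```

```text
time: 18.15
tool_pos: [527.5, -3.0, 105.3]
tcp_rot: [3.14, -0.002, -0.289]
contact_force: [1.2, 0.3, -0.2]
grip_width: 54.9
```

```bash
python3 -m jog '{"xyz":[[0,0,-0.3],[0,0,-0.25],[0,0,0]],"angular":[[0,0,0],[0,0,0],[0,0,0]]}';python3 -m jog '{"xyz":[[0,0,0],[0,0,0],[0,0,0],[0,0,0],[0,0,0],[0,0,0],[0,0,0],[0,0,0],[0,0,0],[0,0,0]],"angular":[[0,0,0],[0,0,0],[0,0,0],[0,0,0],[0,0,0],[0,0,0],[0,0,0],[0,0,0],[0,0,0],[0,0,0]]}' 1
```

```text
time: 18.45
tool_pos: [528.1, -3.0, 94.1]
tcp_rot: [3.14, -0.003, -0.289]
contact_force: [-0.3, -0.6, -1.3]
grip_width: 55.0
time: 19.45
tool_pos: [528.4, -3.0, 95.0]
tcp_rot: [3.14, -0.005, -0.289]
contact_force: [-0.9, 0.0, -0.7]
grip_width: 19.2
```

```bash
python3 -m jog '{"xyz":[[0,0,0],[0,0,0.1],[0,0,0.2],[0,0,0.3],[0,0,0.3],[0,0,0.3],[0,0,0.3],[0,0,0.3],[0,0,0.3],[0,0,0]],"angular":[[0,0,0],[0,0,0],[0,0,0],[0,0,0],[0,0,0],[0,0,0],[0,0,0],[0,0,0],[0,0,0],[0,0,0]]}'
python3 - <<'E'
from h import *
cv2.imwrite("pics/s7.png",capture("side")[:,:,::-1])
a=cv2.imread("pics/s7.png")[120:250,250:380];cv2.imwrite("pics/s7c.png",cv2.resize(a,None,fx=4,fy=4,interpolation=cv2.INTER_NEAREST))
print(bot.get_obs()['contact_force'])
E
```

```text
time: 20.45
tool_pos: [527.6, -2.9, 140.1]
tcp_rot: [3.14, -0.003, -0.289]
contact_force: [-0.1, 0.6, -3.5]
grip_width: 19.7
[-0.16792974 -0.21043367 -4.23546688]
```

View pics/s7c.png

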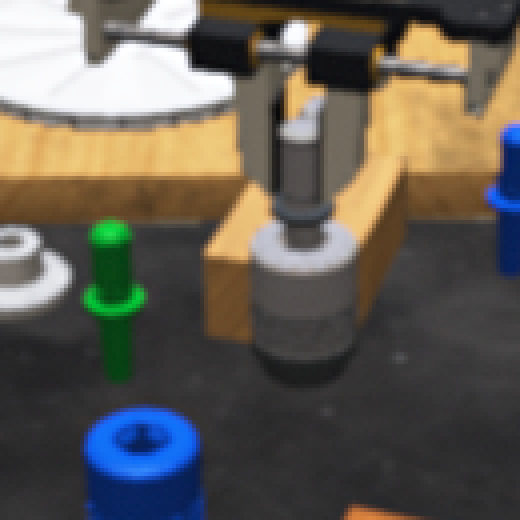

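The chuck hangs by the arbor, 45 mm up, with a 4 N load. I'll carry it to the stand.

```bash
python3 -m jog '{"xyz":[[-0.12,0.35,0],[-0.2,0.55,0],[-0.3,0.8,0],[-0.34,0.9,0],[-0.34,0.9,0],[-0.34,0.9,0],[-0.34,0.9,0],[-0.3,0.8,0],[-0.2,0.5,0],[-0.1,0.3,0]],"angular":[[0,0,0],[0,0,0],[0,0,0],[0,0,0],[0,0,0],[0,0,0],[0,0,0],[0,0,0],[0,0,0],[0,0,0]]}';python3 -m jog '{"xyz":[[0,0,0],[0,0,0],[0,0,0]],"angular":[[0,0,0],[0,0,0],[0,0,0]]}'
```

```text
time: 21.5
tool_pos: [467.6, 145.9, 136.8]
tcp_rot: [3.139, 0.005, -0.288]
contact_force: [-0.2, -0.6, -2.9]
grip_width: 19.2
time: 21.8
tool_pos: [467.4, 146.1, 136.6]
tcp_rot: [3.138, 0.005, -0.287]
contact_force: [-0.0, -0.7, -3.5]
grip_width: 19.4
```

```bash
python3 -m jog '{"xyz":[[0.23,0.09,0],[0,0,0],[0,0,0]],"angular":[[-0.01,-0.05,0],[0,0,0],[0,0,0]]}'
python3 - <<'E'
from h import *
cv2.imwrite("pics/s8.png",capture("side")[:,:,::-1]);cv2.imwrite("pics/t8.png",capture("top")[:,:,::-1])
o=bot.get_obs();print(o['tool_pos'],o['tcp_rot'])
a=cv2.imread("pics/s8.png")[160:320,290:450];cv2.imwrite("pics/s8c.png",cv2.resize(a,None,fx=4,fy=4,interpolation=cv2.INTER_NEAREST))
for P in ([471.9,147.7,26],[471.9,147.7,40],[471.9,147.7,110],[499.9,147.7,26],[443.9,147.7,26]): print((proj('side',P)[0]-[290,160])*4+2)
E
```

```text
time: 22.1
tool_pos: [473.3, 146.8, 136.6]
tcp_rot: [3.139, -0.001, -0.289]
contact_force: [-0.4, -0.1, -4.3]
grip_width: 19.5
[473.18029446 146.88146611 136.60716828] [ 3.13895755e+00 -8.64982215e-04 -2.89237853e-01]
[278.32881085 452.03679248]
[279.50679798 426.04078451]
[285.73743263 288.54214495]
[210.63298848 451.95725193]
[346.10370604 452.11642595]
```

View pics/s8c.png

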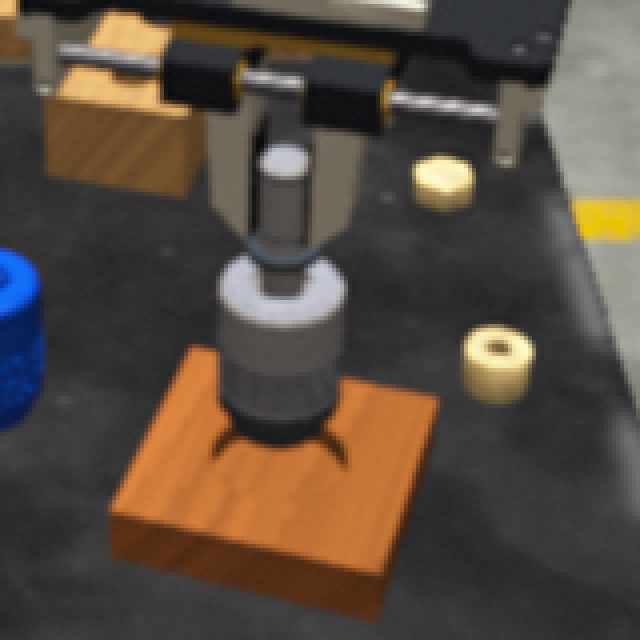

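View pics/t8.png

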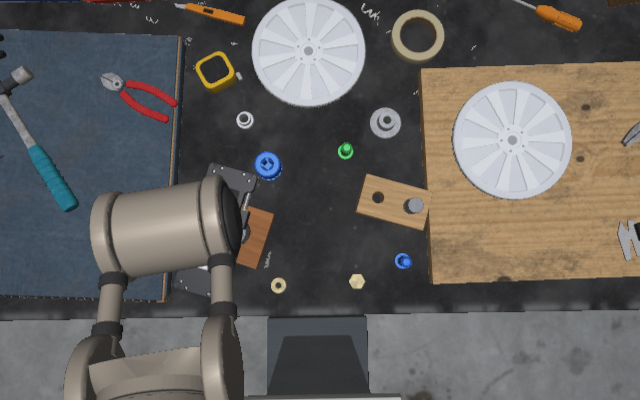

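The view agrees with the numbers: the chuck face is at crop (282,289) and the recess rim spans 213–347. The chuck is about 1.3 mm too far in +x. I'll correct that and lower it.

```bash
python3 -m jog '{"xyz":[[-0.07,0.05,-0.3],[0,0,-0.3],[0,0,-0.15],[0,0,0]],"angular":[[0,0,0],[0,0,0],[0,0,0],[0,0,0]]}'
```

```text
time: 22.6
tool_pos: [471.2, 147.8, 119.9]
tcp_rot: [3.139, -0.0, -0.289]
contact_force: [-1.2, -0.5, -3.7]
grip_width: 18.9
```

```bash
python3 -m jog '{"xyz":[[0.03,0,-0.2],[0,0,-0.2],[0,0,0]],"angular":[[0,0,0],[0,0,0],[0,0,0]]}'; python3 -m jog '{"xyz":[[0.02,0,-0.1],[0,0,-0.05],[0,0,0]],"angular":[[0,0,0],[0,0,0],[0,0,0]]}'
```

```text
time: 22.9
tool_pos: [471.9, 147.8, 111.1]
tcp_rot: [3.138, 0.0, -0.289]
contact_force: [-0.1, -0.2, -4.8]
grip_width: 19.4
time: 23.2
tool_pos: [472.5, 147.8, 107.9]
tcp_rot: [3.139, -0.0, -0.289]
contact_force: [-0.6, -1.2, -3.7]
grip_width: 19.4
```

```bash
python3 -m jog '{"xyz":[[0,0,-0.04],[0,0,0]],"angular":[[0,0,0],[0,0,0]]}'; python3 -m jog '{"xyz":[[0,0,-0.04],[0,0,0]],"angular":[[0,0,0],[0,0,0]]}'; python3 -m jog '{"xyz":[[0,0,-0.03],[0,0,0]],"angular":[[0,0,0],[0,0,0]]}'
```

```text
time: 23.4
tool_pos: [472.6, 147.9, 107.2]
tcp_rot: [3.139, -0.001, -0.289]
contact_force: [1.3, 0.1, -5.0]
grip_width: 19.6
time: 23.6
tool_pos: [472.9, 148.0, 107.1]
tcp_rot: [3.139, -0.001, -0.289]
contact_force: [-0.0, 0.2, -5.0]
grip_width: 19.6
time: 23.8
tool_pos: [473.0, 148.1, 107.0]
tcp_rot: [3.14, -0.002, -0.289]
contact_force: [-0.7, -0.5, -2.6]
grip_width: 19.0
```

```bash
python3 -m jog '{"xyz":[[-0.03,0,-0.05],[0,0,-0.03]],"angular":[[0,0,0],[0,0,0]]}'; python3 -m jog '{"xyz":[[0,0,-0.04]],"angular":[[0,0,0]]}';python3 -m jog '{"xyz":[[0,0,-0.04]],"angular":[[0,0,0]]}'
```

```text
time: 24.0
tool_pos: [473.0, 148.2, 106.9]
tcp_rot: [3.141, -0.004, -0.289]
contact_force: [-2.5, -0.7, 5.6]
grip_width: 19.3
time: 24.1
tool_pos: [473.0, 148.2, 106.8]
tcp_rot: [3.141, -0.004, -0.289]
contact_force: [-2.6, -0.4, 8.2]
grip_width: 19.3
time: 24.2
tool_pos: [473.0, 148.2, 106.8]
tcp_rot: [3.141, -0.005, -0.289]
contact_force: [-2.5, -0.2, 8.1]
grip_width: 19.6
```

Seated on the floor: the force reverses at z≈106.9, against an expected 107. I'll release and retreat.

```bash
python3 -m jog '{"xyz":[[0,0,0.02],[0,0,0],[0,0,0],[0,0,0],[0,0,0],[0,0,0],[0,0,0],[0,0,0]],"angular":[[0,0,0],[0,0,0],[0,0,0],[0,0,0],[0,0,0],[0,0,0],[0,0,0],[0,0,0]]}' -0.2;  python3 -m jog '{"xyz":[[0,0,0.3],[0,0,0.5],[0,0,0.6],[0,0,0.6],[0,0,0.6],[0,0,0.6],[0,0,0.6],[0,0,0.6],[0,0,0.6],[0,0,0.3]],"angular":[[0,0,0],[0,0,0],[0,0,0],[0,0,0],[0,0,0],[0,0,0],[0,0,0],[0,0,0],[0,0,0],[0,0,0]]}'; python3 -m jog '{"xyz":[[0,0.4,0],[0,0.8,0],[0,0.8,0],[0,0.8,0],[0,0.8,0],[0,0.8,0],[0,0.8,0],[0,0.8,0],[0,0.4,0],[0,0,0]],"angular":[[0,0,0],[0,0,0],[0,0,0],[0,0,0],[0,0,0],[0,0,0],[0,0,0],[0,0,0],[0,0,0],[0,0,0]]}'
python3 - <<'E'
from h import *
cv2.imwrite("pics/s9.png",capture("side")[:,:,::-1]);cv2.imwrite("pics/t9.png",capture("top")[:,:,::-1])
a=cv2.imread("pics/s9.png")[160:320,290:450];cv2.imwrite("pics/s9c.png",cv2.resize(a,None,fx=4,fy=4,interpolation=cv2.INTER_NEAREST))
a=cv2.imread("pics/t9.png")[180:280,180:300];cv2.imwrite("pics/t9c.png",cv2.resize(a,None,fx=5,fy=5,interpolation=cv2.INTER_NEAREST))
for z in(26,82,96,101,141): print(z,(proj('side',[471.9,147.7,z])[0]-[290,160])*4+2,(proj('top',[471.9,147.7,z])[0]-[180,180])*5+2.5)
E
```

```text
time: 25.0
tool_pos: [474.3, 148.3, 107.6]
tcp_rot: [-3.141, -0.008, -0.289]
contact_force: [0.2, -0.1, -0.0]
grip_width: 55.0
time: 26.0
tool_pos: [474.3, 148.4, 224.7]
tcp_rot: [-3.139, -0.012, -0.289]
contact_force: [-0.0, 0.4, -0.2]
grip_width: 54.9
time: 27.0
tool_pos: [471.6, 284.9, 222.9]
tcp_rot: [-3.141, -0.009, -0.29]
contact_force: [0.0, -1.1, -0.3]
grip_width: 55.1
26 [278.32881085 452.03679248] [294.59395235 262.62323966]
82 [283.17446101 345.10221149] [269.22751795 261.87581746]
96 [284.44371036 317.09221449] [262.34785976 261.67310828]
101 [284.9029081  306.95856539] [259.8339108  261.59903475]
141 [288.69281013 223.32240267] [238.56209501 260.97226053]
```

View pics/s9c.png

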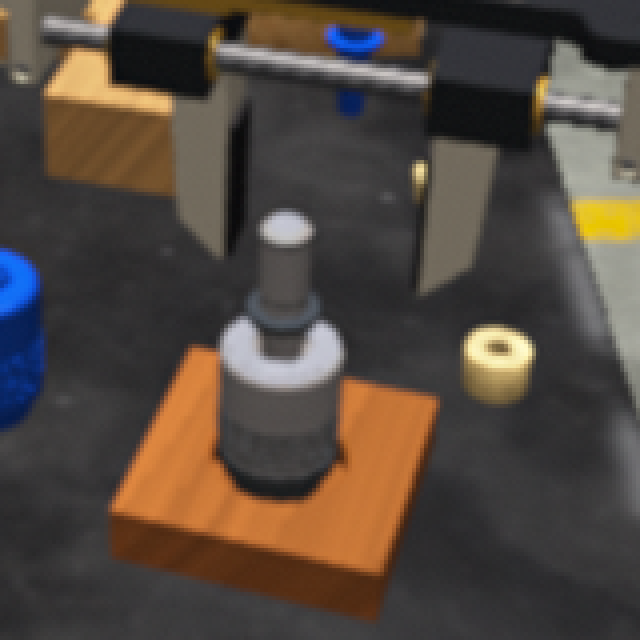

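View pics/t9c.png

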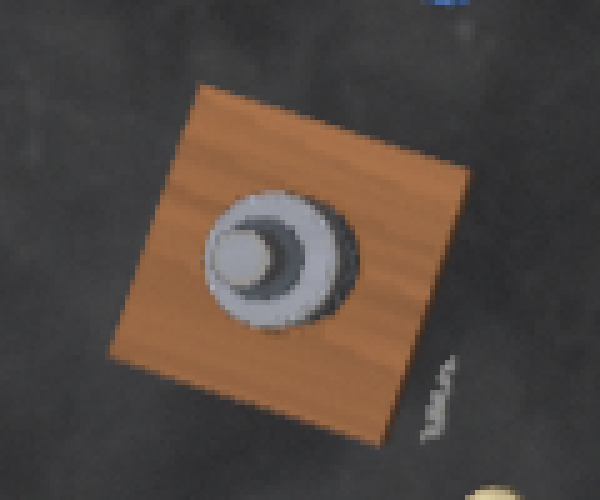

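View pics/s9.png

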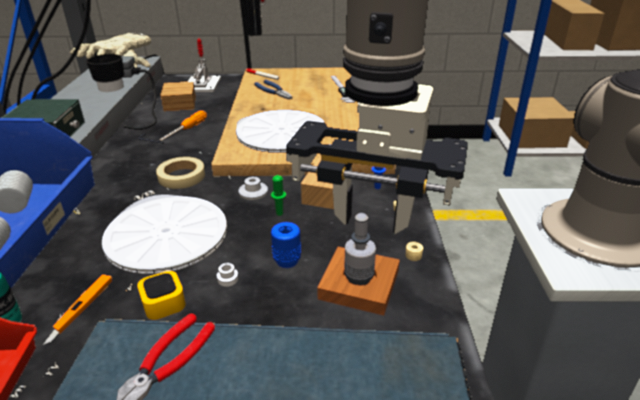

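The chuck face is at top crop (271,260) against an expected (269,262), and side (282,348) against (283,345). The head at (240,258) and the collar agree too, so it is upright, seated and home. The gripper is clear.

```bash
python3 - <<'E'
from plant import bot
print(bot.close_job())
E
```

```text
the job is handed in; nothing more can be done
None
```

I finished every step of the job and handed it in at about 27 s of the 61 s allowed. No verdict is reported.

- **Start:** I took the slim-headed steel arbor from the rack hole nearest the chuck, set it in the socket and let it go. It stood there by itself. It rested a few mm deeper than the 17 mm given, and the push first met it at a head height of about 135 mm.
- **Driving home:** I pressed on the head with closed fingers. The stop showed at about 30 mm depth, where the force rose from 6 N to 23 N within 0.5 mm. The highest total push I read was 23 N. The fingers slid about 4 mm sideways on the head while pressing, but the arbor stayed upright.
- **Lift:** The chuck hung from the arbor 45 mm above the bench, with a load of about 4 N on the wrist.
- **Placing:** I lowered the chuck into the recess, where it touched the floor at the expected height. I then let go and backed the gripper away.

The last pictures, from both cameras, show the chuck upright and about 1 mm from the recess centre. The collar height fits an arbor that is still home. The other arbor and the bystanders I could see look unmoved, though I checked those only by eye. None of the final checks failed.

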